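# Release the desk box's catch with a dowel and open its lid

## Robot

A 6-joint arm with a two-finger parallel gripper is mounted at the origin on a cart in front of the work surface, level with it; the furniture and walls round the work are solid. World frame = base frame: x ahead of the robot, y to its left, z up, the work surface at z = 0. Lengths are in m, angles in rad, forces in N, time in s.
With the tool pointing down it reaches from about 0.375 to 0.9 m from the base axis. Payload 3.1 kg.
Tool frame: the origin (TCP) lies at the very end of the fingers, on their centre line; the grasp point (between the pads) lies 19 mm behind it; z points along the fingers, y is the line along which they close (so a half turn about z gives the same grasp; the last joint's range is limited). The gripper opens to 85 mm and grips with 20 to 120 N. Pads are 22 mm wide; open, the fingers measure 114 mm over their backs; the gripper's body (76 mm by 85 mm) begins 54 mm behind the grasp point. The pads swing forward as they close: fully open they stand 13 mm farther back than shut.
Start: joints at [1.119, 0.527, 1.433, -0, 1.181, -0.178], TCP at [0.169, 0.602, 0.231] pointing down, gripper open.
Joint ranges: [-3.08, 3.08], [-0.75, 2.2], [0.22, 2.44], [-1.43, 4.57], [0, 2.65], [-2.85, 2.85]. Speed limits (rad/s): [2.79, 2.79, 3.14, 3.14, 3.14, 3.14].

## Interface

Orientations are given as a unit quaternion [x, y, z, w].
In Python, from plant import move_to, move_linear, movej, move_gripper, dwell, solve_ik, snapshot, IKError, finish_job, boxes_of, read_t, read_joint_pos, read_joint_velocities, read_tau, read_position, read_tool_rot, read_contact_force, read_ft_torque, read_finger_gap, read_grip_force gives the robot as it stands. Calls block until the motion is done:
- move_to(position, orientation): joint-space move of the TCP to a pose.
- move_linear(position, frame=None, speed=0.15, max_force=None): straight line of the TCP; frame=None keeps the orientation; speed is the mean speed in m/s. With max_force (N) it stops when the force on the tool has changed by that much, and returns True; else False.
- movej(angles): joint-space move.
- move_gripper(opening, f_grip=None): opening from 0.0 (shut) to 1.0 (fully open); f_grip is the grip in N (None keeps the last); returns when the fingers have stopped.
- dwell(seconds).
- solve_ik(position, orientation): joint angles nearest the present ones, or None.
- snapshot(name): name is "side" or "top"; returns a dict with "pixels" (420x560x3 uint8, blue, green, red), "depth" (420x560 float32, m along the optical axis (not along the pixel's ray), 0 where there is no reading), "vertical_fov" (degrees; the focal length in pixels is half the picture's height over the tangent of half this angle, whatever the lens; pixels are square), "cx", "cy" (the principal point, pixels), "k1" (the pictures are not rectified: a ray, as slopes to the right and down, at radius r is drawn at 1 + k1 r^2 times it, then the intrinsics apply), "rvec" (rotation vector, rad) and "tvec" (3), from world to camera coordinates, as OpenCV has them. Camera axes: x right, y down, z forward; pixel columns grow to the right and rows downward; lengths in m; the calibration is good to about 2 mm. A picture is of the moment at which its call begins.
A pose or a line that the arm cannot do raises IKError and nothing moves.
- finish_job(): hands the job in; it is judged then, once.
Trained networks look in a picture, given as the dict that the camera call returned (one of the last four; its "shot" number tells which), for a name from the list of things; names that differ only in an ending like _2 or _b are one class to them, and where a whole thing is asked for, a point or a joint stands for the part that bears it (a point fixed in the world has none). Each returns a list of dicts, best first, with "p" (0 to 1); they miss things now and then, are a little off and sometimes report something else, mostly with a low value. They report only what shows in the picture. A call takes as long as a camera call. They do not tell look-alikes from the thing itself.
- boxes_of(picture, query): "point" ([x, y, z] in m, in world coordinates, good to about 4 mm: the middle of the surface that is visible of it).
Readings, each from a call of its own:
- read_t(): time.
- read_joint_pos(): joint angles.
- read_joint_velocities(): joint speeds.
- read_tau(): joint torques, N m.
- read_position(): TCP position.
- read_tool_rot(): TCP orientation.
- read_contact_force(): force on the tool from outside, world axes, zero at the start.
- read_ft_torque(): the same for the moment, N m.
- read_finger_gap(): opening from 0.0 (shut) to 1.0 (fully open).
- read_grip_force(): force on a finger pad.
Only numpy, scipy, OpenCV 4.12 (cv2) and the standard library are available. Lean on these libraries where they do the work, as an engineer would, in place of code of your own. Each camera call takes 0.05 s, during which the arm holds its last target. There are 200 camera calls.

## Task

The small wooden box on the desk is held shut by a spring catch. Take the wooden dowel from its rest, push the catch back through the small round hole in the front of the box so that the lid springs ajar, lay the dowel back in both notches of its rest, and swing the lid right back until it stays open on its stop. Leave the other things on the desk where they are.

Things in the scene. Friction and masses are not known exactly. Their poses are not given: they have to be found in the camera images.
- box: light wooden box fixed to the table, 120 (x, front to back) x 170 (y) x 80 mm high under its lid, walls 8 mm. Origin: centre of its underside; x points from front wall to back wall, z up. The front wall (x = -60 mm) faces the robot, with one round 21 mm hole in its middle, chamfered 2 mm. Behind the hole is only the catch, then a bracket 42 mm behind the outer face
- hole (a point): centre of the round hole, on the outer face of the box's front wall, 40 mm above the table
- catch (a joint): spring catch in the box: upright steel plate 30 mm wide, its face 20 mm behind the front wall's outer face, seen through the hole. In m: 0 now, grows as it is pushed in along the box's x, stop at 0.014; spring 1.2 N at first, 7 N at the stop. It frees the lid at about 0.006 (dowel end 26 mm past the outer face), springs back when let go; the lid then stays ajar
- lid (a joint): lid, 120 x 170 x 8 mm, 0.13 kg, hinged along the back wall's upper edge (axis along the box's y). In rad: 0 shut, held by the catch; grows as the front edge rises. A spring pin lifts it to about 0.3 when the catch frees it. Let go below about 1.3 it falls back to 0.3; past about 1.65 it falls on back to its stop at 1.9
- lid_knob (a point): centre of the head of the lid's round dark wooden knob (head 20 mm across, 18 mm high, on a 12 mm stem), 25 mm above the lid's upper face, on its middle line, 22 mm from its front edge; moves with the lid, and points away from the robot when the lid is upright. Shut, it lies 98 mm in front of the hinge axis and 33.5 mm above it
- lid_hinge (a point): point on the lid's hinge axis, in the middle of the box's width, 80 mm above the table, 60 mm behind the box's origin
- dowel: round light wooden rod, 12 mm diameter, 200 mm long, 30 g. Origin at its middle on its axis; x along it. Lies in the rest with its axis 40 mm above the table
- dowel_a (a point): centre of the dowel's end at its +x; both ends are alike and either may be used
- dowel_b (a point): centre of the dowel's other end, at its -x
- rest: dark wooden dowel rest, fixed: foot 124 x 44 x 6 mm with two upright V notches (90 degrees, 12 mm thick, at x = +50 and -50 mm, 37 mm wide and 50 mm high at the lips), in which the dowel lies along the rest's x; 88 mm clear between them. Origin: centre of its underside, z up; the dowel's axis is 40 mm above it. Stands left or right of the box
- mug: white mug, 92 x 127 x 95 mm, on the side of the box away from the rest; origin: centre of the underside; leave alone
- eraser: eraser, 24 x 52 x 12 mm; origin under its centre; leave alone
- sharpener: small metal pencil sharpener, 15 x 25 x 13 mm; origin under its centre; leave alone
- tape_measure: pocket tape measure lying flat, 60 x 74 x 30 mm, at the right; origin under its centre; leave alone
Things that resemble listed ones, but are neither listed nor needed, are in the scene too. What is shaped like the rest but green or pink is not meant.

How it is judged:
By the outcome, as a careful person would: the job done as asked, in the order asked, and still so for the second after the job is handed in, with the robot touching nothing.
It also fails if it takes over 69 s, if anything falls off the work surface, if the arm or the gripper's body presses on something with over 40 N, if the wrist force passes 120 N, or if a joint passes its speed limit or range.

## Working session

There is one attempt and no reset: what is moved stays moved. The work goes in short steps, each a Python script; the robot and the scene stay as the last script left them, time stands still between calls to the robot, and variables do not carry over. Pictures are saved under pics/ and viewed, at most 10 in all, crops included, and the job is handed in when it is done.

```bash
ls; mkdir -p pics; cat > h.py <<'E'
import numpy as np, cv2
from plant import *
def save(s,fn): cv2.imwrite('pics/'+fn,s['pixels'])
def K(s):
    h=s['pixels'].shape[0]; f=h/2/np.tan(np.radians(s['vertical_fov'])/2)
    return f
def cloud(s):
    f=K(s); d=s['depth']; h,w=d.shape
    v,u=np.mgrid[:h,:w]; xd=(u-s['cx'])/f; yd=(v-s['cy'])/f
    x,y=xd.copy(),yd.copy()
    for _ in range(15):
        q=1+s['k1']*(x*x+y*y); x,y=xd/q,yd/q
    P=np.stack([x*d,y*d,d],-1); R=cv2.Rodrigues(np.array(s['rvec'],float))[0]
    W=(P-np.array(s['tvec']).ravel())@R; W[d<=0]=np.nan
    return W
def proj(s,p):
    f=K(s); R=cv2.Rodrigues(np.array(s['rvec'],float))[0]; c=R@np.array(p)+np.array(s['tvec']).ravel()
    x,y=c[:2]/c[2]; q=1+s['k1']*(x*x+y*y); return np.array([s['cx']+f*x*q,s['cy']+f*y*q])
E
python3 - <<'E'
from h import *
import pickle
for n in('top','side'):
    s=snapshot(n); save(s,n+'0.png'); pickle.dump(s,open(n+'0.pkl','wb'))
    R=cv2.Rodrigues(np.array(s['rvec'],float))[0]; print(n,-R.T@np.array(s['tvec']).ravel(),R[2],s['vertical_fov'],s['k1'])
    for q in ['box','dowel','rest','hole','lid_knob','mug','eraser','sharpener','tape_measure']:
        print(q,[(np.round(b['point'],3).tolist(),round(b['p'],2),proj(s,b['point']).astype(int).tolist()) for b in boxes_of(s,q)])
E
```

```text
pics
top [ 0.43158802 -0.02329327  1.10510628] [ 0.08493324  0.0345951  -0.99578588] 52.9960572591675 0.013023366208787695
box [([0.632, -0.022, 0.088], 0.84, [295, 162])]
dowel [([0.505, 0.304, 0.048], 0.71, [166, 213])]
rest [([0.494, 0.298, 0.005], 0.93, [173, 219]), ([0.632, 0.164, 0.004], 0.59, [225, 167])]
hole [([0.63, -0.016, 0.088], 0.65, [292, 162]), ([0.504, 0.3, 0.05], 0.18, [167, 214])]
lid_knob [([0.634, -0.019, 0.093], 0.82, [293, 160])]
mug [([0.512, -0.343, 0.044], 0.84, [423, 213])]
eraser [([0.475, 0.137, 0.009], 0.73, [233, 226])]
sharpener [([0.632, -0.024, 0.085], 0.4, [295, 162])]
tape_measure [([0.663, -0.346, 0.032], 0.93, [422, 154]), ([0.505, 0.303, 0.048], 0.69, [166, 213])]
side [ 0.02642791 -1.03720825  1.05149561] [ 0.3189051   0.69513949 -0.64426751] 43.96208008988298 0.008583072717602109
box [([0.62, -0.059, 0.09], 0.89, [319, 206]), ([0.505, 0.294, 0.042], 0.42, [237, 163])]
dowel [([0.508, 0.299, 0.039], 0.68, [237, 163])]
rest [([0.346, 0.154, 0.006], 0.9, [206, 210]), ([0.613, 0.169, 0.006], 0.75, [282, 185]), ([0.497, 0.296, 0.004], 0.66, [235, 173])]
hole [([0.622, -0.053, 0.091], 0.75, [319, 204])]
lid_knob [([0.637, -0.033, 0.089], 0.61, [320, 200])]
mug [([0.513, -0.326, 0.059], 0.7, [331, 291]), ([0.624, -0.054, 0.092], 0.7, [319, 204]), ([0.506, 0.298, 0.043], 0.34, [237, 163]), ([0.442, -0.13, 0.01], 0.18, [272, 261])]
eraser [([0.472, 0.138, 0.011], 0.53, [246, 201])]
sharpener [([0.439, -0.13, 0.01], 0.4, [271, 261])]
tape_measure [([0.665, -0.365, 0.033], 0.94, [390, 289])]
```

View pics/top0.png

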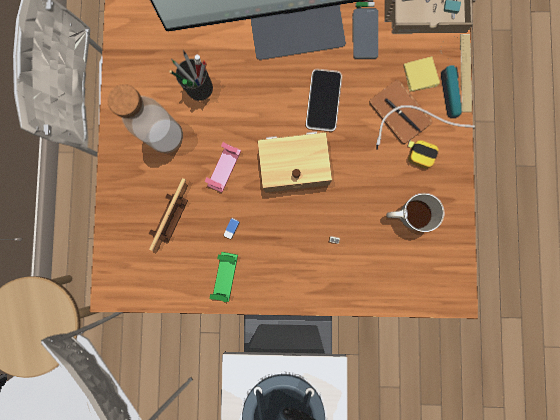

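View pics/side0.png

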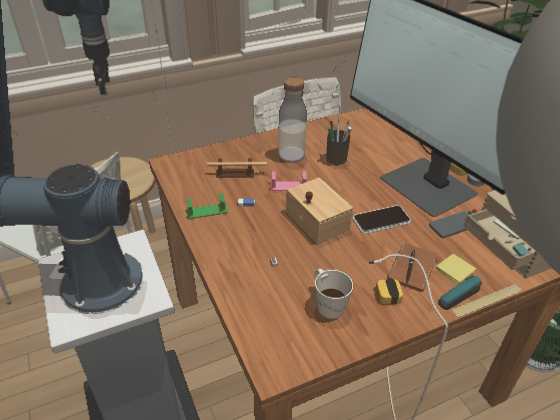

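Top view: dowel in the dark rest, ends about (184,181) and (153,248). Look-alikes are the pink rest (223,168) and the green rest (226,277). I choose the dark rest at (168,214). The box is at (295,162) with its knob at (296,173). I measure these next and check the choice in a crop.

```bash
cat > m.py <<'E'
from h import *
from scipy.optimize import least_squares
def dowel_fit(s,c=(0.505,0.30),r=0.14,zr=(0.034,0.06)):
    W=cloud(s); m=(np.hypot(W[...,0]-c[0],W[...,1]-c[1])<r)&(W[...,2]>zr[0])&(W[...,2]<zr[1])
    b=s['pixels'].astype(int); m&=(b[...,2]>120)&(b[...,2]-b[...,0]>25)   # light wood
    m=cv2.morphologyEx(m.astype(np.uint8),cv2.MORPH_CLOSE,np.ones((3,3)))>0
    n,l,st,_=cv2.connectedComponentsWithStats(m.astype(np.uint8)); k=1+np.argmax(st[1:,4]); m=l==k
    P=W[m]; P=P[np.isfinite(P).all(1)]
    c0=np.median(P,0); d=np.linalg.svd(P-P.mean(0))[2][0]; d*=np.sign(d[0])
    def f(p):
        o=np.array([0,p[0],p[1]])+np.array([c0[0],0,0]); u=np.array([1,p[2],p[3]]); u/=np.linalg.norm(u)
        return np.linalg.norm(np.cross(P-o,u),axis=1)-0.006
    r=least_squares(f,[c0[1],c0[2]-.004,d[1]/d[0],d[2]/d[0]],loss='soft_l1',f_scale=.001)
    u=np.array([1,*r.x[2:]]);u/=np.linalg.norm(u); o=np.array([c0[0],*r.x[:2]])
    t=(P-o)@u; a,bb=np.percentile(t,[.5,99.5])
    return o+u*(a+bb)/2,u,bb-a,len(P),np.std(r.fun),m
def lid_fit(s,z=(0.08,0.095),c=(0.63,-0.02)):
    W=cloud(s); m=(abs(W[...,0]-c[0])<.13)&(abs(W[...,1]-c[1])<.14)&(W[...,2]>z[0])&(W[...,2]<z[1])
    P=W[m]; return cv2.minAreaRect((P[:,:2]*1000).astype(np.float32)),np.median(P[:,2]),len(P)
E
python3 - <<'E'
from m import *
import pickle
np.set_printoptions(precision=4,suppress=True)
for n in('top','side'):
    s=pickle.load(open(n+'0.pkl','rb'))
    o,u,L,N,e,m=dowel_fit(s); print(n,o,u,'yaw',np.degrees(np.arctan2(u[1],u[0])),L,N,e)
    print(lid_fit(s))
    W=cloud(s)
    # dark rest points
    q=(np.hypot(W[...,0]-.505,W[...,1]-.3)<.1)&(W[...,2]>.003)&(W[...,2]<.012)&(s['pixels'].max(-1)<110)
    print('foot',cv2.minAreaRect((W[q][:,:2]*1000).astype(np.float32)),np.median(W[q],0))
    k=(np.hypot(W[...,0]-.6,W[...,1]+.02)<.09)&(W[...,2]>.1)&(W[...,2]<.15); print('knob',np.mean(W[k],0),W[k].min(0),W[k].max(0))
    for z in(.02,.07):pass
    # front/right walls
    f=(abs(W[...,0]-.6)<.12)&(abs(W[...,1]+.05)<.16)&(W[...,2]>.015)&(W[...,2]<.07); print('walls',f.sum())
    if n=='side':
        P=W[f];np.save('walls.npy',P)
a=cv2.imread('pics/side0.png'); cv2.imwrite('pics/crop.png',np.hstack([cv2.resize(cv2.imread('pics/top0.png')[170:260,130:220],(400,400)),cv2.resize(a[140:200,205:265],(400,400))]))
E
```

```text
top [0.5051 0.3034 0.0409] [ 0.9195 -0.3931  0.0011] yaw -23.15056047418162 0.19681470602562776 336 0.00171874294283974
(((640.5698852539062, -19.168472290039062), (126.02072143554688, 170.22897338867188), 6.791542053222656), np.float64(0.08940550574010463), 3341)
foot ((505.5082092285156, 302.5867614746094), (44.87413024902344, 179.80242919921875), 66.2547836303711) [0.4971 0.3001 0.0066]
knob [ 0.5994 -0.0235  0.1225] [ 0.5908 -0.0317  0.1078] [ 0.6092 -0.015   0.1274]
walls 194
side [0.5046 0.3018 0.043 ] [ 0.9177 -0.3962 -0.0297] yaw -23.35319199300291 0.19594946812479197 206 0.003611217907014644
(((638.93701171875, -23.307891845703125), (130.10934448242188, 175.63717651367188), 6.617236137390137), np.float64(0.088125981399508), 1565)
foot ((510.5726318359375, 294.9048156738281), (47.66749572753906, 151.64114379882812), 68.31315612792969) [0.497  0.2986 0.0056]
knob [ 0.5983 -0.0307  0.1169] [ 0.5899 -0.0378  0.1024] [ 0.6097 -0.0185  0.1277]
walls 919
```

View pics/crop.png

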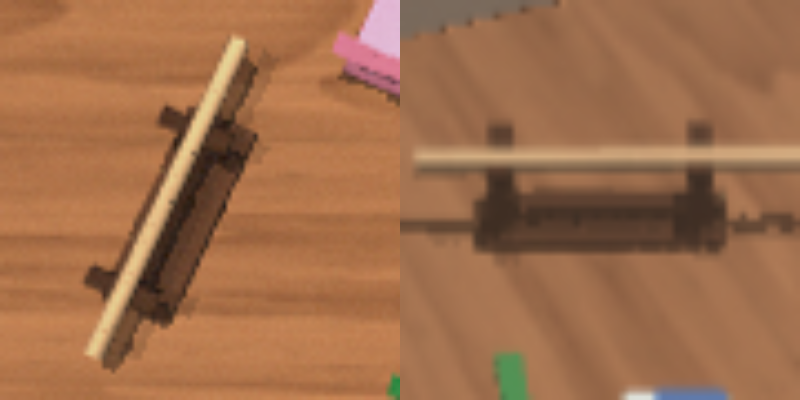

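The crop shows the light dowel lying in both notches of the dark brown rest, with ends at about (95,350) and (237,42) of the left half. The measured axis height of 41–43 mm, length of 197 mm and lid height of 88–89 mm all fit the text. Now I grasp it.

```bash
cat >> h.py <<'E'
from scipy.spatial.transform import Rotation as Ro
def down(yaw,tilt=0):  # tool x at yaw (rad), z down
    x=np.array([np.cos(yaw),np.sin(yaw),0]); z=np.array([0,0,-1.]); y=np.cross(z,x)
    return (Ro.from_rotvec(tilt*np.array([-x[1],x[0],0]))*Ro.from_matrix(np.c_[x,y,z])).as_quat()
E
python3 - <<'E'
from h import *
np.set_printoptions(precision=3,suppress=True)
print(Ro.from_quat(read_tool_rot()).as_matrix())
y=np.radians(-23.2); b=np.radians(6.7)
for k in(0,np.pi):
    for p,a in(((.505,.303,.021),y),((.505,.303,.2),y),((.48,-.035,.021),b),((.75,-.01,.15),b)): 
        q=solve_ik(p,down(a+k)); print(k,q if q is None else np.array(q))
q=down(y)
if solve_ik((.505,.303,.15),q) is None or abs(solve_ik((.505,.303,.15),q)[5])>2.2: q=down(y+np.pi)
move_to((.505,.303,.15),q); print(read_t())
move_linear((.505,.303,.021),speed=.12,max_force=15); print(read_position(),read_contact_force())
move_gripper(0,50); print(read_finger_gap(),read_grip_force(),read_contact_force())
move_linear((.505,.303,.12),speed=.12); print(read_finger_gap(),read_t())
s=snapshot('side');t=snapshot('top');save(s,'s1.png')
import pickle;pickle.dump((s,t),open('p1.pkl','wb'))
E
python3 -c "
from m import *;import pickle
for s in pickle.load(open('p1.pkl','rb')): print(dowel_fit(s,zr=(.1,.15))[:5])"
```

```text
[[-0.963  0.27   0.   ]
 [ 0.27   0.963  0.   ]
 [-0.     0.    -1.   ]]
0 [ 0.351  0.782  1.662 -0.     0.697  2.327]
0 [ 0.351  0.516  1.558 -0.     1.068  2.327]
0 [-0.306  0.717  1.939 -0.     0.485  1.148]
0 [-0.162  0.783  1.145 -0.     1.213  1.292]
3.141592653589793 [ 0.351  0.782  1.662 -0.     0.697 -0.815]
3.141592653589793 [ 0.351  0.516  1.558 -0.     1.068 -0.815]
3.141592653589793 [-0.306  0.717  1.939 -0.     0.485 -1.993]
3.141592653589793 [-0.162  0.783  1.145 -0.     1.213 -1.85 ]
2.675
[0.506 0.303 0.022] [-0.242  0.55   0.175]
0.11867041689333153 48.78310203552246 [-0.486 -5.002  3.722]
0.11982103623610275 5.55
(array([0.55599098, 0.27759798, 0.13972885]), array([ 0.87412848, -0.48541404,  0.01651106]), np.float64(0.08304125190410527), 103, np.float64(0.002206762703813591))
(array([0.55773174, 0.28175435, 0.1386281 ]), array([ 0.91855454, -0.39529082,  0.00165217]), np.float64(0.0847215660409923), 188, np.float64(0.0013410332084520618))
```

```bash
python3 - <<'E'
from m import *
import pickle
b=np.radians(6.7); c=np.array([.640,-.0205]); e=np.array([np.cos(b),np.sin(b)])
g=c-e*(.06+.125); q=down(b+np.pi)
move_to((*g,.12),q); move_linear((*g,.0215),speed=.12,max_force=15)
print(read_position(),read_contact_force(),read_finger_gap(),read_t())
s=snapshot('side');t=snapshot('top');pickle.dump((s,t),open('p2.pkl','wb'))
for x,n in((s,'side'),(t,'top')):
    o,u,L,N,er,_=dowel_fit(x,c=c-e*.11,r=.05,zr=(.02,.06)); print(n,o,u,'yaw',np.degrees(np.arctan2(u[1],u[0])),L,N,er)
    print(lid_fit(x,z=(.084,.093)))
    W=cloud(x); P=W[(W[...,2]>.02)&(W[...,2]<.06)&(np.hypot(W[...,0]-g[0]-.08,W[...,1]-g[1])<.06)]; 
a=s['pixels'][170:270,240:370]; cv2.imwrite('pics/c2.png',np.hstack([cv2.resize(a,None,fx=4,fy=4,interpolation=2)[:400,:],cv2.resize(t['pixels'][110:250,240:335],(271,400),interpolation=2)]))
E
```

```text
[ 0.45663845 -0.0419954   0.02181885] [-0.28217831  0.07984227 -0.35960789] 0.1181795943199137 7.9333
side [ 0.52481882 -0.03744203  0.03860331] [0.95629079 0.27055742 0.11093512] yaw 15.797470377383213 0.06207822259445504 68 0.0020706569818307093
(((637.6021118164062, -23.812416076660156), (123.91224670410156, 174.9766387939453), 7.0555572509765625), np.float64(0.08825658881712191), 1451)
top [ 0.53930083 -0.03012274  0.04110169] [ 0.98939311  0.11914309 -0.0831035 ] yaw 6.866516101746792 0.03338215848142172 58 0.0013540954254964948
(((639.72216796875, -19.232437133789062), (124.53022003173828, 169.9994354248047), 6.971745491027832), np.float64(0.08933500228835309), 3188)
```

View pics/c2.png

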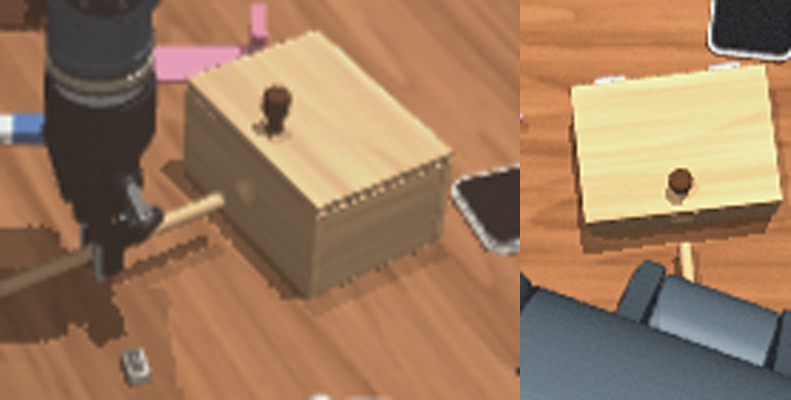

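In the crop the dowel tip is at about (222,200). Its line runs on to the hole at about (245,190), and in the top view it lies on the knob's middle line, off by 1 mm or less. I push in.

```bash
python3 - <<'E'
from m import *
import pickle
b=np.radians(6.8); e=np.array([np.cos(b),np.sin(b),0]); p0=np.array(read_position())
go=lambda d,f,sp=.06:(move_linear(p0+e*d,speed=sp,max_force=f),np.round((np.array(read_position())-p0)@e,4),np.round(read_contact_force(),2),round(read_finger_gap(),4))
r=go(.038,4); print(r)
if not r[0]:
    print(go(.055,14,.04)); dwell(.2)
    t=snapshot('top');s=snapshot('side');save(s,'s3.png')
    for x in(s,t):
        W=cloud(x); print(np.nanmax(W[...,2][(abs(W[...,0]-.6)<.04)&(abs(W[...,1]+.02)<.05)&(W[...,2]<.2)&(x['pixels'].max(-1)<120)]))
        print([ (np.round(k['point'],3),round(k['p'],2)) for k in boxes_of(x,'lid_knob')[:2]])
print(read_t())
E
```

```text
(False, np.float64(0.0375), array([ 0.49, -0.07, -0.08]), 0.1173)
(False, np.float64(0.0529), array([-5.04, -1.59,  0.49]), 0.1224)
0.152065603765227
[(array([ 0.635, -0.032,  0.107]), 0.8)]
0.1533939497914246
[(array([ 0.639, -0.021,  0.106]), 0.71), (array([ 0.634, -0.028,  0.104]), 0.66)]
9.8
```

```bash
python3 -c "
import cv2;a=cv2.imread('pics/s3.png')[140:270,220:380];cv2.imwrite('pics/c3.png',cv2.resize(a,None,fx=3.5,fy=3.5,interpolation=2))"
```

```text
(no output)
```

View pics/c3.png

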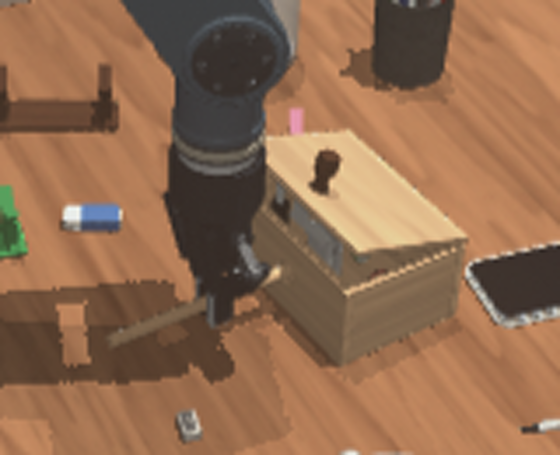

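The picture shows the lid ajar, its front edge raised at about (355,245) and the knob at (325,165). I withdraw and lay the dowel back.

```bash
python3 - <<'E'
from m import *
import pickle
b=np.radians(6.8); e=np.array([np.cos(b),np.sin(b),0]); p=np.array(read_position())
move_linear(p-e*.057,speed=.1); p=p-e*.057; p[2]=.12
move_linear(p,speed=.15)
y=np.radians(-23.2)+np.pi
move_to((.5055,.303,.12),down(y)); print(read_contact_force(),read_finger_gap())
print(move_linear((.5055,.303,.0225),speed=.08,max_force=6),read_position(),read_contact_force())
move_gripper(.35); dwell(.2)
move_gripper(1.0); move_linear((.5055,.303,.15),speed=.15)
move_to((.5,.15,.3),down(np.radians(6.8)+np.pi)); print(read_t())
s=snapshot('side');t=snapshot('top');pickle.dump((s,t),open('p4.pkl','wb'));save(t,'t4.png');save(s,'s4.png')
for x in(s,t):
    print(dowel_fit(x)[:5]); W=cloud(x)
    k=(abs(W[...,0]-.62)<.05)&(abs(W[...,1]+.025)<.03)&(W[...,2]>.125)&(W[...,2]<.17)&(x['pixels'][...,2]<130)
    print(k.sum(),W[k].mean(0),W[k].min(0),W[k].max(0))
cv2.imwrite('pics/c4.png',np.hstack([cv2.resize(s['pixels'][130:250,190:370],(480,320),interpolation=2),cv2.resize(t['pixels'][130:260,140:340][:, :],(320,320),interpolation=2)]))
E
```

```text
[0.46050216 0.76417441 0.56907434] 0.11825883298917463
True [0.50488674 0.30253835 0.02222254] [-0.21485954 -1.49570206  3.3497062 ]
16.85
(array([0.50457672, 0.3018522 , 0.04228243]), array([ 0.91594369, -0.4000699 , -0.03148394]), np.float64(0.19612012200977957), 213, np.float64(0.006386809011231088))
57 [ 0.61094508 -0.02880585  0.14204092] [ 0.6023826  -0.03993369  0.1253257 ] [ 0.62275932 -0.01322881  0.15340093]
(array([0.45381255, 0.32592603, 0.0406064 ]), array([ 0.92105082, -0.38940628,  0.0053052 ]), np.float64(0.08547187954067709), 159, np.float64(0.0030600925789653426))
71 [ 0.61241549 -0.02244307  0.14753039] [ 0.60292914 -0.0313436   0.12556448] [ 0.62305028 -0.01278863  0.15576109]
```

View pics/c4.png

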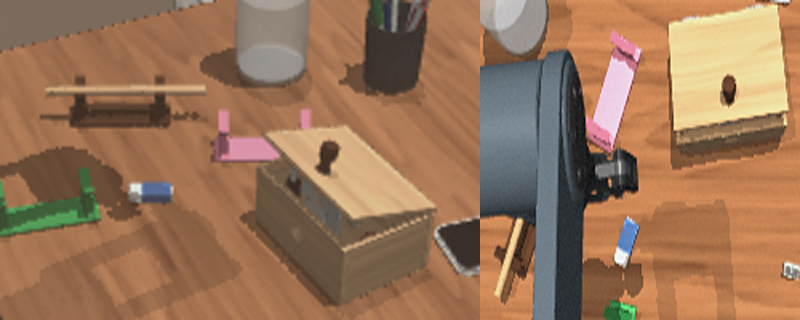

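The dowel is back in both notches at its former pose, at about (125,90) in the crop. The lid is ajar with the knob at (328,155) in the side view and (728,88) in the top view. Next I take the knob and swing the lid.

```bash
cat > lid.py <<'E'
from m import *
b=np.radians(6.8); e=np.array([np.cos(b),np.sin(b),0]); Z=np.array([0,0,1.])
H=np.array([.639,-.0212,0])+.06*e+.08*Z
def ori(t):  # t: lean of the gripper top towards +e
    yaw=b+np.pi
    for sg in(1,-1):
        q=down(yaw,sg*t)
        if t==0 or Ro.from_quat(q).apply([0,0,1])@e<0: return q
def pose(G,t):
    q=ori(t); return G+.019*Ro.from_quat(q).apply([0,0,1]),q
def arc(th,r=.1036,a=.329): return H+r*(-np.cos(th+a)*e+np.sin(th+a)*Z)
def lean(th): return .25*np.clip((th-.3)/1.2,0,1)
E
python3 - <<'E'
from lid import *
np.set_printoptions(precision=3,suppress=True)
G0=arc(.3)+.003*Z
print(G0,[None if solve_ik(*pose(arc(t),lean(t))) is None else 1 for t in np.linspace(.3,1.9,9)])
p,q=pose(G0,0)
move_to(p+.08*Z,q); print(move_linear(p,speed=.1,max_force=5),read_position(),p)
move_gripper(0,25); print(read_finger_gap(),read_grip_force(),read_contact_force(),read_t())
v=G0-H; r=np.linalg.norm(v); a=np.arctan2(v[2],-v@e)-.3
for t in np.linspace(.3,1.86,14)[1:]:
    p,q=pose(arc(t,r,a),lean(t))
    hit=move_linear(p,frame=q,speed=.1,max_force=12)
    print(round(t,2),hit,read_contact_force(),round(read_finger_gap(),3))
    if hit: break
print(read_t()); s=snapshot('side');save(s,'s5.png')
cv2.imwrite('pics/c5.png',cv2.resize(s['pixels'][110:250,210:400],None,fx=3.5,fy=3.5,interpolation=2))
E
```

```text
[ 0.615 -0.024  0.144] [1, 1, 1, 1, 1, 1, 1, 1, 1]
False [ 0.616 -0.024  0.126] [ 0.615 -0.024  0.125]
0.22187775532417509 24.59303230047226 [-1.134 -0.376  1.758] 19.425
0.42 False [-0.291 -2.42  -1.559] 0.225
0.54 False [ 0.282 -1.589 -2.901] 0.224
0.66 False [-0.694 -2.607 -2.762] 0.218
0.78 False [ 0.837 -1.093 -3.15 ] 0.219
0.9 False [ 0.218 -2.204 -3.526] 0.222
1.02 False [-0.598 -2.998 -3.501] 0.225
1.14 False [-0.555 -1.567 -3.807] 0.22
1.26 False [-0.595 -1.936 -1.507] 0.218
1.38 False [-0.552 -1.889 -1.708] 0.217
1.5 False [-0.841 -1.69  -0.598] 0.216
1.62 False [-0.327 -1.902  0.957] 0.221
1.74 False [ 0.31  -1.095  2.496] 0.219
1.86 False [ 1.969 -0.473  3.148] 0.221
23.0
```

View pics/c5.png

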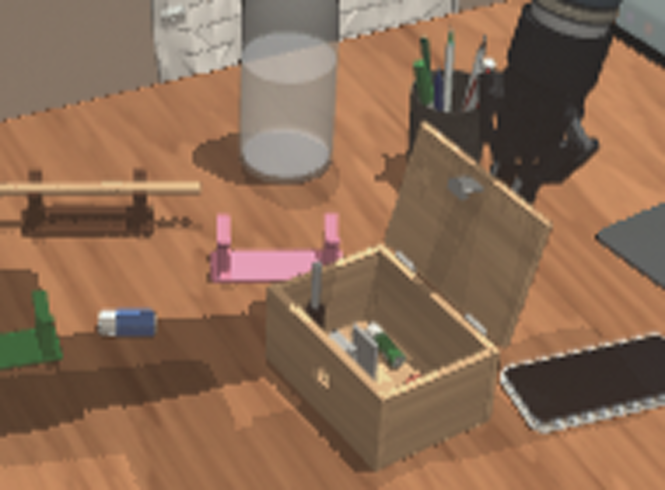

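The lid stands past upright, its free edge running from about (425,125) to (548,225), with the gripper behind it. I release and retreat backward, then up.

```bash
python3 - <<'E'
from lid import *
move_gripper(1.0); dwell(.3); p=np.array(read_position()); print(read_contact_force())
print(move_linear(p+.015*e,speed=.06,max_force=8))
p=np.array(read_position()); print(move_linear(p+.15*Z+.01*e,speed=.12,max_force=8),read_contact_force())
move_to((.5,.0,.4),ori(0)); dwell(.3)
move_to((.45,.15,.4),ori(0)); print(read_t(),read_contact_force())
s=snapshot('side');t=snapshot('top')
print(dowel_fit(s)[:3])
for n in('eraser','sharpener','mug','tape_measure'): print(n,[np.round(k['point'],3) for k in boxes_of(s,n)][:2])
cv2.imwrite('pics/c6.png',np.hstack([s['pixels'][100:340,140:420],t['pixels'][90:330,130:450]]))
E
```

```text
[0.01300702 0.0436293  0.31591252]
False
False [ 0.21064477 -0.41294144 -0.07362468]
27.95 [0.46089334 0.64041745 0.14742902]
(array([0.50450237, 0.30145655, 0.04060382]), array([ 0.91125149, -0.41179147,  0.00696543]), np.float64(0.1959668433950556))
eraser [array([ 0.515, -0.327,  0.057]), array([0.473, 0.137, 0.011])]
sharpener [array([ 0.442, -0.132,  0.014])]
mug [array([ 0.515, -0.328,  0.057])]
tape_measure [array([ 0.665, -0.365,  0.034])]
```

View pics/c6.png

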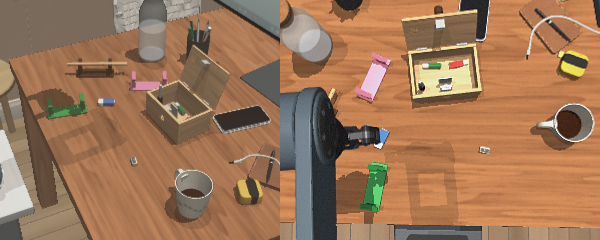

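The lid is fully open at about (207,75) and the dowel lies in both notches at (97,65). The other things are unmoved and the arm is clear, so I hand in.

```bash
python3 -c "
from plant import *
print(finish_job())"
```

```text
the job is handed in; nothing more can be done
None
```

The job is handed in at about 28 s: the catch was pushed with the dowel, the dowel is back in both notches, the lid stands open past upright, and the other things are where they were; no verdict was returned.

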